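Open the fume damper through its stepped gate and lock it

TASK

Open the bench fume damper: take its ball-knobbed lever from the near left leg of the zigzag gate through the middle leg on the right and on to the far end of the far left leg. Then slide the dark locking sleeve along its bar, away from the robot, until it clicks past the sprung ball and is fully home behind the lever, and let go. Leave the other things on the bench where they are.

Things in the scene. Friction and masses are not known exactly. Their poses are not given: they have to be found in the camera images.
- damper_box: Grey box fixed to the bench: aluminium gate plate on top, duct stub on the left, louvres near side. Origin on the bench under the lever's pivot; axes x far (away from the robot at yaw 0), y left, z up. 'Near, far, left, right' mean its -x, +x, +y, -y. Covers x -95..75, y -85..50 mm (duct stub to y 85), plate z 94..99 mm. One zigzag slot in the plate, corners gate_1 to gate_6, guides the lever.
- pivot (a point): Pivot of the lever, inside the box: (0, 0, 20) mm in its frame. The lever is a straight 9 mm round rod from here up through the slot to the knob, so pivot, slot point and knob lie on one line; the knob moves about twice as far as the rod at the plate.
- knob (a point): Centre of the black ball knob, 34 mm in diameter, 165 mm from the pivot along the lever, 168 to 182 mm above the bench as it leans; the rod leaves it below through a short 18 mm collar. The lever leans about two hinges, stays where it is left and moves with about 1 N at the knob.
- gate_1 (a point): Centre of the 14 mm wide slot, at the plate's mid-height (z 96.5 mm), near end of the near left leg: (-32, 14) mm in the box's frame. The lever starts up to 14 mm far of it.
- gate_2 (a point): Centre of the 14 mm wide slot, at the plate's mid-height (z 96.5 mm), far end of the near left leg, where the first crossing begins: (-10, 14) mm in the box's frame.
- gate_3 (a point): Centre of the 14 mm wide slot, at the plate's mid-height (z 96.5 mm), right end of the first crossing, near end of the middle (right) leg: (-10, -14) mm in the box's frame.
- gate_4 (a point): Centre of the 14 mm wide slot, at the plate's mid-height (z 96.5 mm), far end of the middle (right) leg, where the second crossing begins: (12, -14) mm in the box's frame.
- gate_5 (a point): Centre of the 14 mm wide slot, at the plate's mid-height (z 96.5 mm), left end of the second crossing, near end of the far left leg: (12, 14) mm in the box's frame.
- gate_6 (a point): Centre of the 14 mm wide slot, at the plate's mid-height (z 96.5 mm), far end of the far left leg, where the lever must end: (34, 14) mm in the box's frame. All gate points are where the rod's axis passes when it stands there.
- lever_fore (a joint): Lean of the lever far (+) or near (-), rad, outer hinge about the box's y axis: the rod crosses the slot's mid-height (76.5 mm above the pivot) at x = 76.5 mm * tan(value). About -0.40 at gate_1, -0.13 at gate_2 and 3, 0.155 at gate_4 and 5, 0.418 at gate_6.
- lever_side (a joint): Lean of the lever to the left (+) or right (-), rad, inner hinge carried by the first: the rod crosses the slot's mid-height at y = 76.5 mm * tan(value) / cos(lever_fore). About 0.17 in the two left legs, -0.18 in the middle (right) leg.
- lock_grip (a point): Centre of the upright fin (34 mm along the bar, 14 mm across) of the dark steel locking sleeve; fin top 16 mm above this point, sleeve block (36 x 32 mm) 28 mm below. Box frame: y -62, z 162, x -64 mm + joint value. The sleeve rides a 15 mm bar along the right of the plate; its 10 mm wide tongue reaches 86 mm left just over the plate (z 101..109) and, home, lies behind the lever.
- lock_sleeve (a joint): Sleeve position along its bar, m, growing to the far side: 0 to 0.012 at the start, 0.087 fully home at the far bracket. Slides with about 1.5 N; from 0.074 the sprung ball in the bar resists (8 to 12 N); past the crest at 0.080 it pushes the sleeve home, short of it back. The tongue bears on the lever if that is in its way.
- tape_red: Bystander: black and red tape measure, 62 x 88 x 31 mm, left of the box. Origin at the centre of its underside.
- solder_reel: Bystander: grey-white solder reel, 54 mm in diameter, 35 mm high, standing behind the box. Origin at the centre of its underside.
- side_cutters: Bystander: side cutters with red handles, 154 x 48 x 14 mm, lying behind the box on its left. Origin at the centre of its underside.
Mind the look-alikes: they are no part of the job. There is more than one size of the damper_box; the job needs the larger.

How it is judged (in metres and radians):
On the way, in this order (a step that is already met when the one before it is completed fails the run):
1. the lever is in the middle leg, on the right of the gate (value of joint lever_side below -0.12 rad and value of joint lock_sleeve below 0.06 m), for 0.05 s.
2. the lever is in the far end of the far left leg (value of joint lever_fore above 0.3 rad and value of joint lever_side above 0.1 rad), for 0.2 s.
3. the locking sleeve has clicked past the ball and is home (value of joint lock_sleeve above 0.083 m), for 0.2 s.
At the end, for the whole second after the job is handed in: The lever stands in the far end of the far left leg (lever_fore over 0.34 rad, lever_side over 0.1 rad) and the locking sleeve is past its ball and home (lock_sleeve over 0.083 m) and at rest (value of joint lever_fore above 0.34 rad and value of joint lever_side above 0.1 rad and value of joint lock_sleeve above 0.083 m and velocity of joint lock_sleeve between -0.01 and 0.01 m/s); the robot touches nothing.
It fails at once if a bystander (tape measure, solder reel or side cutters) is moved more than 20 mm (distance of any of tape_red, solder_reel, side_cutters from where it was at the start of the episode above 0.02 m).
It also fails if it takes over 46 s, if anything falls off the work surface, if the arm or the gripper's body presses on something with over 40 N, if the wrist force passes 120 N, or if a joint passes its speed limit or range.

ROBOT

A 6-joint arm with a two-finger parallel gripper is mounted at the origin on a cart in front of the work surface, level with it; the furniture and walls round the work are solid. World frame = base frame: x ahead of the robot, y to its left, z up, the work surface at z = 0. Lengths are in mm, angles in degrees, forces in N, time in s.
With the tool pointing down it reaches from about 325 to 750 mm from the base axis. Payload 7.6 kg.
Tool frame: the origin (TCP) lies at the very end of the fingers, on their centre line; the grasp point (between the pads) lies 19 mm behind it; z points along the fingers, y is the line along which they close (so a half turn about z gives the same grasp; the last joint's range is limited). The gripper opens to 85 mm and grips with 20 to 120 N. Pads are 22 mm wide; open, the fingers measure 114 mm over their backs; the gripper's body (76 mm by 85 mm) begins 54 mm behind the grasp point. The pads swing forward as they close: fully open they stand 13 mm farther back than shut.
Start: joints at [66.102, 2.991, 80.254, -0, 96.75, -4.028], TCP at [178.427, 493.771, 231.323] pointing down, gripper open.
Joint ranges: [-166.34, 166.34], [-52.06, 124.39], [6.96, 135.62], [-60.46, 240.46], [14.63, 156.25], [-167.68, 167.68]. Speed limits (degrees/s): [147.25, 147.25, 172.46, 180, 180, 180].

INTERFACE

Orientations are given as [roll, pitch, yaw] about the fixed x, y, z axes, in that order (R = Rz(yaw) Ry(pitch) Rx(roll)).
In Python, from station import sense, read_camera, arm gives the robot as it stands. The module is installed in compiled form; this text tells all that it offers.
- The arm moves only by the tool apply_moves, never from a script. Its argument "steps" is a list of rows, each an object of numbers: "gripper": the closure in counts, from 0 (fully open) to 255 (shut); "x", "y", "z": the shift along the tool's x, y, z in units of 30 mm (1.0 is 30 mm); "spin": the turn about the tool's z in degrees. In form: [{"gripper": .., "x": .., "y": .., "z": .., "spin": ..}, ...]. A call has 1 to 20 rows; each row is the pose to reach, as a shift and turn from the pose commanded when the call began, along the tool's axes at that moment; what a row does not reach only later rows make up. A row lasts 1/8 s, in which the tool goes at most 62.5 mm and 10.7 degrees, less where a joint would pass 70% of its speed; a pose out of reach is approached as far as the arm can. A call with a gripper value outside its range is refused whole. The fingers move at their own pace and stop on an object; the grip force is fixed at half the most. Time passes only in rows, so rows that repeat a pose let the fingers close. It gives the time, the measured TCP pose, the force, the opening and the grip force at its end, in the units of the state.
- sense(): the state, without advancing time (a new reading comes with each control period).
- read_camera(name): name is "scene" or "top" or "wrist"; returns a dict with "color" (420x560x3 uint8, red, green, blue), "mtx" (3x3 intrinsics, pixels), "extrinsics" (4x4, takes a point from camera to world coordinates); the wrist camera has in their place "tool_from_camera" (4x4, takes a point from camera to tool coordinates, whose origin is the TCP and whose axes are the flange's). Camera axes: x right, y down, z forward; pixel columns grow to the right and rows downward; lengths in mm; the calibration is good to about 2 mm. The wrist camera is an equidistant fisheye: a pixel r from the principal point sees the ray r / f radians off the axis. A picture is of the moment at which its call begins: read the wrist's pose just before it. There is no depth.
- arm.job_done(): hands the job in; it is judged then, once.
The state is a dict: "time": time; "joint_pos": joint angles; "dq": joint speeds; "tau": joint torques, N m; "position": TCP position; "tool_rot": TCP orientation; "contact_force": force on the tool from outside, world axes, zero at the start; "ft_torque": the same for the moment, N m; "opening": finger opening in mm; "grip_force": force on a finger pad.
Only numpy, scipy, OpenCV 4.12 (cv2) and the standard library are available. Lean on these libraries where they do the work, as an engineer would, in place of code of your own. Each camera call takes 0.05 s, during which the arm holds its last target. There are 200 camera calls.

## Working session

There is one attempt and no reset: what is moved stays moved. The work goes in short steps, Python scripts to look and compute and a tool call to move; the robot and the scene stay as the last step left them, time stands still between calls to the robot, and variables do not carry over. Pictures are saved under pics/ and viewed, at most 10 in all, crops included, and the job is handed in when it is done.

Besides the shell and the picture viewer there is one more tool, called after "Request:" by a JSON object that holds its "name" and its "arguments", one argument or row to a line. apply_moves: Moves the arm, as the interface text tells. Its arguments: {"type":"object","properties":{"steps":{"type":"array","items":{"type":"object","properties":{"gripper":{"type":"number"},"x":{"type":"number"},"y":{"type":"number"},"z":{"type":"number"},"spin":{"type":"number"}}}}},"required":["steps"]}

```bash
mkdir -p pics; python3 - <<'E'
from station import sense, read_camera
import cv2,pickle
s=sense();print(s)
d={}
for n in("scene","top"):
    c=read_camera(n);d[n]=c;cv2.imwrite(f"pics/{n}.png",c["color"][:,:,::-1]);print(n,c["mtx"].round(1).tolist(),c["extrinsics"].round(3).tolist())
pickle.dump(d,open("c.pkl","wb"))
E
```

```text
{'time': 0.0, 'joint_pos': array([ 6.61039953e+01,  3.02878369e+00,  8.03125563e+01, -1.52135868e-03,
        9.67485699e+01, -4.02627367e+00]), 'dq': array([-0.11890949,  0.01203323, -0.04854731,  0.01737801, -0.106457  ,
        0.15817507]), 'tau': array([ 1.65471947e-04, -3.81664288e+01, -3.60183120e+01, -1.24707685e-04,
        6.28016409e-03,  4.56759631e-05]), 'position': array([178.29095699, 493.48752671, 230.46220518]), 'tool_rot': array([-1.79910206e+02, -4.80555678e-03,  1.60130088e+02]), 'contact_force': array([-0.34136043, -0.10219467,  0.52191619]), 'ft_torque': array([-0.02076921,  0.00173753, -0.01484322]), 'grip_force': 0.0, 'opening': 85.54526833978748}
scene [[545.0, 0.0, 282.4], [0.0, 545.0, 202.0], [0.0, 0.0, 1.0]] [[0.737, -0.449, 0.506, -118.362], [-0.676, -0.477, 0.562, -568.112], [-0.011, -0.756, -0.655, 997.253], [0.0, 0.0, 0.0, 1.0]]
top [[526.8, 0.0, 282.1], [0.0, 526.8, 209.0], [0.0, 0.0, 1.0]] [[0.02, -0.997, 0.081, 462.83], [-1.0, -0.021, -0.008, 177.917], [0.01, -0.081, -0.997, 1227.943], [0.0, 0.0, 0.0, 1.0]]
```

View pics/scene.png

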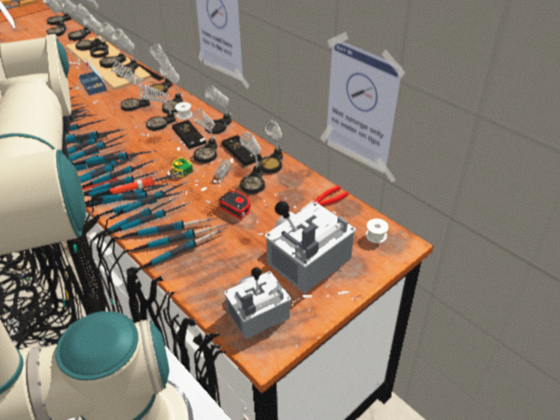

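View pics/top.png

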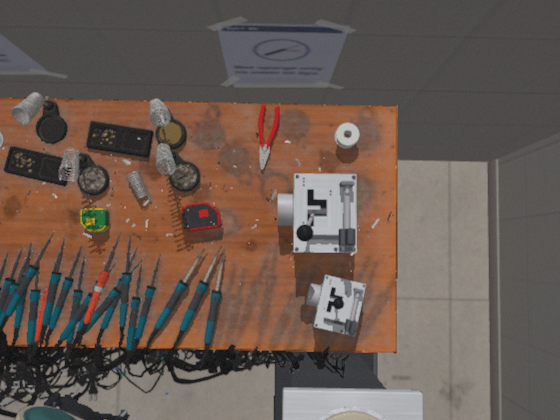

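The scene shows two damper boxes. The large one is at top pixel (325,213) and scene pixel (310,245); the small one is at top (340,305) and scene (258,300). The larger one, next to the tape, cutters and reel, fits the description. I'll confirm it in an enlarged crop.

```bash
python3 - <<'E'
import cv2
a=cv2.imread("pics/top.png")[160:340,265:385]; b=cv2.imread("pics/scene.png")[185:345,215:365]
a=cv2.resize(a,None,fx=3.3,fy=3.3,interpolation=2);b=cv2.resize(b,(396,422),interpolation=2)
import numpy as np
o=np.zeros((594,396*2,3),np.uint8);o[:,:396]=a;o[:422,396:]=b;cv2.imwrite("pics/crop.png",o)
E
```

```text
(no output)
```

View pics/crop.png

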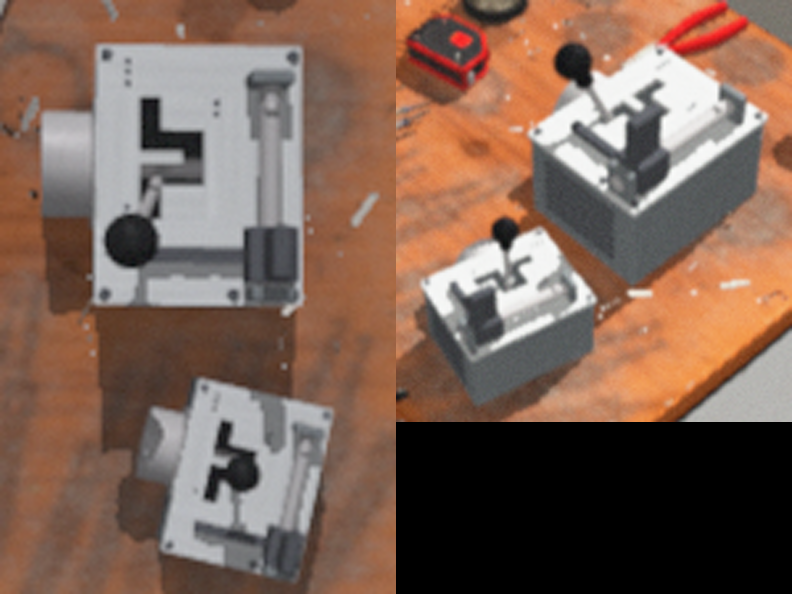

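The crop confirms it. The plate corners in the crop are at (96,45), (301,45), (302,304) and (95,304). The knob is at crop (131,241), and in the scene half at (574,61).

```bash
cat >h.py <<'E'
import numpy as np,pickle,cv2
from scipy.optimize import least_squares
d=pickle.load(open("c.pkl","rb"))
def ray(n,u,v):
    c=d[n];E=c["extrinsics"];return E[:3,3],E[:3,:3]@np.linalg.solve(c["mtx"],[u,v,1])
def atz(n,u,v,z):
    o,r=ray(n,u,v);return o+r*(z-o[2])/r[2]
def top(u,v,z): return atz("top",265+u/3.3,160+v/3.3,z)
def scn(u,v,z): return atz("scene",215+(u-396)*150/396,185+v*160/422,z)
E
python3 - <<'E'
from h import *
P=np.array([top(u,v,99)[:2] for u,v in((96,45),(301,45),(302,304),(95,304))])
M=np.array([(75,50),(75,-85),(-95,-85),(-95,50)],float)
print(P.round(1),np.linalg.norm(np.roll(P,-1,0)-P,axis=1))
def f(p):
    c,s=np.cos(p[2]),np.sin(p[2]);return (M@np.array([[c,s],[-s,c]])+p[:2]-P).ravel()
r=least_squares(f,[450,90,0]);p=r.x;print(p,np.degrees(p[2]),r.fun.round(1))
c,s=np.cos(p[2]),np.sin(p[2]);W=lambda m:p[:2]+np.array([[c,-s],[s,c]])@m
B=lambda w:np.array([[c,s],[-s,c]])@(w[:2]-p[:2])
# scene corners: left(532,132) near-right (632,213) right(765,117)
for u,v in((532,132),(632,213),(765,117)): print("scn corner box", B(scn(u,v,99)))
for z in(170,175,180): print(z,"knob top",B(top(131,241,z)),"scn",B(scn(574,61,z)))
print("slot far-left end",B(top(150,98,99)))
for q in((34,14),(-10,-14)):print(W(np.array(q)))
print("fin top 178", B(top(258,255,178)), "scn",B(scn(645,110,178)))
E
```

```text
[[631.6 144.1]
 [634.5   9.6]
 [465.2   7.5]
 [462.4 141.7]] [134.53780787 169.36810971 134.22268805 169.16357755]
[5.58129716e+02 9.33792657e+01 1.65620875e-02] 0.9489377117242074 [ 0.7  0.5  0.   0.  -0.6 -0.6 -0.1  0.1]
scn corner box [-89.2353406   48.83802351]
scn corner box [-94.27823373 -81.65496518]
scn corner box [ 74.25082773 -82.90073443]
170 knob top [-56.52186481  30.2888095 ] scn [-51.21531722  33.3750095 ]
175 knob top [-56.69845694  30.5526007 ] scn [-55.06020431  29.24343424]
180 knob top [-56.87504907  30.81639191] scn [-58.9050914   25.11185897]
slot far-left end [39.50548936 14.14099457]
[591.89319402 107.94043086]
[548.36294579  79.21557248]
fin top 178 [-64.94325125 -46.04809001] scn [-57.35907731 -58.42746951]
```

Request:
{"name": "apply_moves", "arguments": {
  "steps": [
    {"gripper":0,"x":-14.34,"y":-7.98,"z":0,"spin":69.2},
    {"gripper":0,"x":-14.34,"y":-7.98,"z":0,"spin":69.2},
    {"gripper":0,"x":-14.34,"y":-7.98,"z":0,"spin":69.2},
    {"gripper":0,"x":-14.34,"y":-7.98,"z":0,"spin":69.2},
    {"gripper":0,"x":-14.34,"y":-7.98,"z":0,"spin":69.2},
    {"gripper":0,"x":-14.34,"y":-7.98,"z":0,"spin":69.2},
    {"gripper":0,"x":-14.34,"y":-7.98,"z":0,"spin":69.2},
    {"gripper":0,"x":-14.34,"y":-7.98,"z":0,"spin":69.2},
    {"gripper":0,"x":-14.34,"y":-7.98,"z":0,"spin":69.2},
    {"gripper":0,"x":-14.34,"y":-7.98,"z":0,"spin":69.2},
    {"gripper":0,"x":-14.34,"y":-7.98,"z":0,"spin":69.2},
    {"gripper":0,"x":-14.34,"y":-7.98,"z":0,"spin":69.2}
  ]
}}

```text
time: 1.6
position: [501.2, 123.3, 231.5]
tool_rot: [180.0, -0.0, 91.0]
contact_force: [0.2, 0.7, -0.5]
opening: 85.4
grip_force: 0.0
```

```bash
python3 - <<'E'
from station import sense, read_camera
import cv2,pickle
s=sense();c=read_camera("wrist")
print(s["time"],s["position"],s["tool_rot"],s["joint_pos"]);print({k:v.round(3).tolist() for k,v in c.items() if k!="color"})
pickle.dump((s,c),open("w.pkl","wb"))
cv2.imwrite("pics/w1.png",c["color"][:,:,::-1])
E
```

```text
1.6 [501.19229936 123.31517754 231.48149948] [ 1.79981342e+02 -9.21827791e-03  9.10268042e+01] [9.71956955e+00 1.53541244e+00 8.17318326e+01 6.33587698e-03
 9.67129177e+01 8.69350860e+00]
{'mtx': [[325.192, 0.0, 277.614], [0.0, 325.192, 211.624], [0.0, 0.0, 1.0]], 'tool_from_camera': [[-0.0, -0.957, -0.289, 73.236], [1.0, -0.001, 0.001, 0.09], [-0.001, -0.289, 0.957, -142.696], [0.0, 0.0, 0.0, 1.0]]}
```

View pics/w1.png

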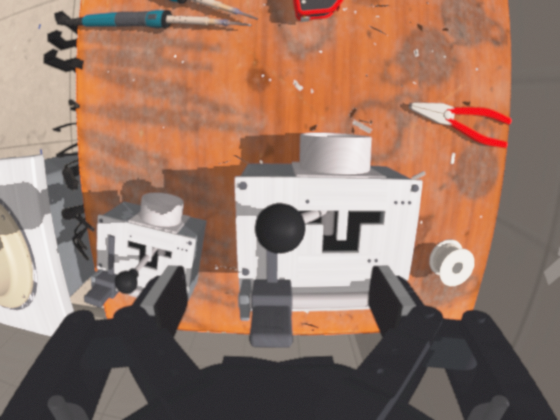

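The wrist picture shows the ball at (280,228). The plate's left corners are at (236,178) and (421,178), the fin top is at about (272,325), and the slot's far end is at (383,216).

```bash
cat >>h.py <<'E'
from scipy.spatial.transform import Rotation as R
def wr(u,v,z,s,c):
    m=c["mtx"];a=np.array([u-m[0,2],v-m[1,2]])/m[0,0];t=np.linalg.norm(a)
    r=np.r_[a/t*np.sin(t),np.cos(t)];T=c["tool_from_camera"];Q=R.from_euler("xyz",s["tool_rot"],degrees=True).as_matrix()
    o=Q@T[:3,3]+s["position"];r=Q@T[:3,:3]@r;return (o+r*(z-o[2])/r[2]).round(1)
E
python3 - <<'E'
from h import *
s,c=pickle.load(open("w.pkl","rb"))
for n,u,v,z in(("knob",280,228,172),("knob",280,228,176),("plateNL",236,178,99),("plateFL",421,178,99),("slotFarLeft",383,211,99),("slotNear right corner far edge",359,251,99),("fintop",272,325,178)):print(n,wr(u,v,z,s,c))
E
```

```text
knob [503.  124.3 172. ]
knob [502.9 125.8 176. ]
plateNL [465.2 143.3  99. ]
plateFL [632.9 148.2  99. ]
slotFarLeft [598.2 115.9  99. ]
slotNear right corner far edge [579.1  76.2  99. ]
fintop [498.6  50.  178. ]
```

Request:
{"name": "apply_moves", "arguments": {
  "steps": [
    {"gripper":0,"x":0.03,"y":0.03,"z":1.2},
    {"gripper":0,"x":0.03,"y":0.03,"z":2.0},
    {"gripper":0,"x":0.03,"y":0.03,"z":2.48},
    {"gripper":0,"x":0.03,"y":0.03,"z":2.48},
    {"gripper":255,"x":0.03,"y":0.03,"z":2.48},
    {"gripper":255,"x":0.03,"y":0.03,"z":2.48},
    {"gripper":255,"x":0.03,"y":0.03,"z":2.48},
    {"gripper":255,"x":0.03,"y":0.03,"z":2.48},
    {"gripper":255,"x":0.03,"y":0.03,"z":2.48},
    {"gripper":255,"x":0.03,"y":0.03,"z":2.48},
    {"gripper":255,"x":0.03,"y":0.03,"z":2.48},
    {"gripper":255,"x":0.03,"y":0.03,"z":2.48}
  ]
}}

```text
invalid input
```

Request:
{"name": "apply_moves", "arguments": {
  "steps": [
    {"gripper":0,"x":0.03,"y":0.03,"z":1.2,"spin":0},
    {"gripper":0,"x":0.03,"y":0.03,"z":2.0,"spin":0},
    {"gripper":0,"x":0.03,"y":0.03,"z":2.48,"spin":0},
    {"gripper":0,"x":0.03,"y":0.03,"z":2.48,"spin":0},
    {"gripper":255,"x":0.03,"y":0.03,"z":2.48,"spin":0},
    {"gripper":255,"x":0.03,"y":0.03,"z":2.48,"spin":0},
    {"gripper":255,"x":0.03,"y":0.03,"z":2.48,"spin":0},
    {"gripper":255,"x":0.03,"y":0.03,"z":2.48,"spin":0},
    {"gripper":255,"x":0.03,"y":0.03,"z":2.48,"spin":0},
    {"gripper":255,"x":0.03,"y":0.03,"z":2.48,"spin":0},
    {"gripper":255,"x":0.03,"y":0.03,"z":2.48,"spin":0},
    {"gripper":255,"x":0.03,"y":0.03,"z":2.48,"spin":0}
  ]
}}

```text
time: 3.15
position: [502.8, 123.6, 157.9]
tool_rot: [179.9, -0.0, 90.9]
contact_force: [-2.7, 0.0, 6.0]
opening: 31.6
grip_force: 59.1
```

Request:
{"name": "apply_moves", "arguments": {
  "steps": [
    {"gripper":255,"x":0,"y":0.3,"z":-0.1,"spin":0},
    {"gripper":255,"x":0,"y":0.57,"z":-0.17,"spin":0},
    {"gripper":255,"x":0,"y":0.86,"z":-0.23,"spin":0},
    {"gripper":255,"x":-0.02,"y":1.14,"z":-0.28,"spin":0},
    {"gripper":255,"x":-0.02,"y":1.14,"z":-0.28,"spin":0}
  ]
}}

```text
time: 3.78
position: [537.4, 124.0, 167.6]
tool_rot: [179.9, -0.1, 90.9]
contact_force: [-3.7, 2.5, 11.1]
opening: 30.9
grip_force: 60.6
```

Request:
{"name": "apply_moves", "arguments": {
  "steps": [
    {"gripper":110,"x":0,"y":0,"z":0,"spin":0},
    {"gripper":110,"x":0,"y":0,"z":0,"spin":0},
    {"gripper":110,"x":0,"y":0,"z":0.2,"spin":0},
    {"gripper":110,"x":0,"y":0,"z":0.37,"spin":0},
    {"gripper":110,"x":0,"y":0,"z":0.37,"spin":0},
    {"gripper":255,"x":0,"y":0,"z":0.37,"spin":0},
    {"gripper":255,"x":0,"y":0,"z":0.37,"spin":0},
    {"gripper":255,"x":0,"y":0,"z":0.37,"spin":0},
    {"gripper":255,"x":0,"y":0,"z":0.37,"spin":0},
    {"gripper":255,"x":0,"y":0,"z":0.37,"spin":0}
  ]
}}

```text
time: 5.03
position: [536.9, 123.3, 154.5]
tool_rot: [180.0, -0.0, 90.9]
contact_force: [-0.2, 0.0, 1.4]
opening: 31.4
grip_force: 59.3
```

Request:
{"name": "apply_moves", "arguments": {
  "steps": [
    {"gripper":255,"x":-0.3,"y":0,"z":-0.05,"spin":0},
    {"gripper":255,"x":-0.6,"y":0,"z":-0.08,"spin":0},
    {"gripper":255,"x":-0.95,"y":0,"z":-0.09,"spin":0},
    {"gripper":255,"x":-1.3,"y":0,"z":-0.08,"spin":0},
    {"gripper":255,"x":-1.65,"y":0,"z":-0.05,"spin":0},
    {"gripper":255,"x":-1.95,"y":0,"z":0,"spin":0},
    {"gripper":255,"x":-1.95,"y":0,"z":0,"spin":0}
  ]
}}

```text
time: 5.9
position: [537.5, 63.9, 153.8]
tool_rot: [-180.0, 0.0, 90.9]
contact_force: [-1.0, 1.3, -0.7]
opening: 31.6
grip_force: 61.0
```

Request:
{"name": "apply_moves", "arguments": {
  "steps": [
    {"gripper":255,"x":0,"y":0.3,"z":-0.05,"spin":0},
    {"gripper":255,"x":0,"y":0.65,"z":-0.06,"spin":0},
    {"gripper":255,"x":0,"y":1.0,"z":-0.05,"spin":0},
    {"gripper":255,"x":0,"y":1.3,"z":-0.03,"spin":0},
    {"gripper":255,"x":0,"y":1.52,"z":0.02,"spin":0},
    {"gripper":255,"x":0,"y":1.52,"z":0.02,"spin":0}
  ]
}}

```text
time: 6.65
position: [585.7, 65.4, 156.4]
tool_rot: [179.6, 0.0, 90.9]
contact_force: [0.9, -1.0, 9.3]
opening: 31.6
grip_force: 59.6
```

Request:
{"name": "apply_moves", "arguments": {
  "steps": [
    {"gripper":255,"x":0,"y":0,"z":0,"spin":0},
    {"gripper":255,"x":0,"y":0,"z":0,"spin":0}
  ]
}}

```text
time: 6.9
position: [585.6, 65.4, 156.4]
tool_rot: [179.6, 0.0, 90.9]
contact_force: [1.8, -1.6, 9.4]
opening: 31.6
grip_force: 59.6
```

Request:
{"name": "apply_moves", "arguments": {
  "steps": [
    {"gripper":255,"x":0.0,"y":0,"z":-0.08,"spin":0},
    {"gripper":255,"x":0.3,"y":0,"z":-0.12,"spin":0},
    {"gripper":255,"x":0.65,"y":0,"z":-0.15,"spin":0},
    {"gripper":255,"x":1.0,"y":0,"z":-0.16,"spin":0},
    {"gripper":255,"x":1.35,"y":0,"z":-0.15,"spin":0},
    {"gripper":255,"x":1.7,"y":0,"z":-0.12,"spin":0},
    {"gripper":255,"x":1.97,"y":0,"z":-0.08,"spin":0},
    {"gripper":255,"x":1.97,"y":0,"z":-0.08,"spin":0}
  ]
}}

```text
time: 7.9
position: [581.9, 125.4, 155.6]
tool_rot: [-179.9, -0.0, 91.0]
contact_force: [0.3, -0.0, 3.7]
opening: 31.8
grip_force: 59.9
```

Request:
{"name": "apply_moves", "arguments": {
  "steps": [
    {"gripper":255,"x":0,"y":0.3,"z":0.03,"spin":0},
    {"gripper":255,"x":0,"y":0.6,"z":0.08,"spin":0},
    {"gripper":255,"x":0,"y":0.9,"z":0.15,"spin":0},
    {"gripper":255,"x":-0.03,"y":1.2,"z":0.24,"spin":0},
    {"gripper":255,"x":-0.05,"y":1.4,"z":0.32,"spin":0},
    {"gripper":255,"x":-0.05,"y":1.4,"z":0.32,"spin":0}
  ]
}}

```text
time: 8.65
position: [622.1, 123.8, 144.5]
tool_rot: [-179.4, -0.0, 90.9]
contact_force: [-10.3, -0.1, 3.8]
opening: 31.6
grip_force: 74.9
```

Request:
{"name": "apply_moves", "arguments": {
  "steps": [
    {"gripper":60,"x":0,"y":0,"z":0,"spin":0},
    {"gripper":60,"x":0,"y":0,"z":0,"spin":0},
    {"gripper":60,"x":0,"y":0,"z":0,"spin":0},
    {"gripper":60,"x":0,"y":0,"z":-0.8,"spin":0},
    {"gripper":60,"x":0,"y":-1,"z":-2.5,"spin":0},
    {"gripper":60,"x":0,"y":-3,"z":-3.3,"spin":0},
    {"gripper":60,"x":0,"y":-3,"z":-3.3,"spin":0},
    {"gripper":60,"x":0,"y":-3,"z":-3.3,"spin":0}
  ]
}}

```text
time: 9.65
position: [534.7, 122.3, 245.6]
tool_rot: [179.9, -0.0, 90.9]
contact_force: [0.4, -0.0, -0.3]
opening: 65.1
grip_force: 0.0
```

```bash
python3 - <<'E'
from station import sense, read_camera
import cv2,pickle
s=sense();c=read_camera("wrist");print(s["position"],s["tool_rot"],s["contact_force"])
pickle.dump((s,c),open("w.pkl","wb"))
cv2.imwrite("pics/w2.png",cv2.resize(c["color"][90:390,160:460,::-1],(600,600),interpolation=2))
E
```

```text
[534.68746087 122.33629523 245.64115274] [ 1.79925654e+02 -1.34463948e-02  9.09293086e+01] [ 0.3723972  -0.02592136 -0.28237292]
```

View pics/w2.png

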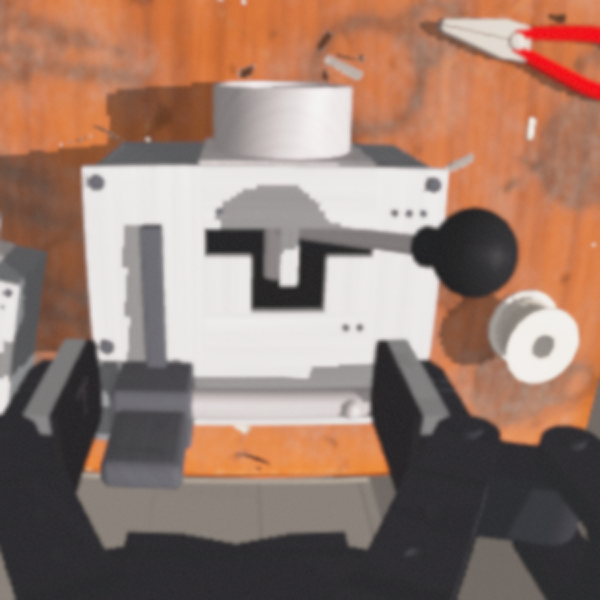

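The lever is in the far left leg, with the knob at crop (474,252). The fin top is at about crop (143,474), and the tongue's far edge is at u≈163.

```bash
python3 - <<'E'
from h import *
s,c=pickle.load(open("w.pkl","rb"))
for n,u,v,z in(("knob",474,252,169),("fintop ctr",143,474,178),("fintop near",103,474,178),("fintop far",182,474,178),("tongue near",141,226,109),("tongue far",161,226,109)):print(n,wr(160+u/2,90+v/2,z,s,c)-[558.5,94.5,0])
E
```

```text
knob [ 65.   32.9 169. ]
fintop ctr [-59.  -59.3 178. ]
fintop near [-75.5 -60.4 178. ]
fintop far [-43.3 -58.6 178. ]
tongue near [-65.5  24.3 109. ]
tongue far [-56.5  24.4 109. ]
```

Request:
{"name": "apply_moves", "arguments": {
  "steps": [
    {"gripper":60,"x":-3.01,"y":-1.22,"z":0,"spin":-90},
    {"gripper":60,"x":-3.01,"y":-1.22,"z":0,"spin":-90},
    {"gripper":60,"x":-3.01,"y":-1.22,"z":0,"spin":-90},
    {"gripper":60,"x":-3.01,"y":-1.22,"z":0,"spin":-90},
    {"gripper":60,"x":-3.01,"y":-1.22,"z":0,"spin":-90},
    {"gripper":60,"x":-3.01,"y":-1.22,"z":0,"spin":-90},
    {"gripper":60,"x":-3.01,"y":-1.22,"z":0,"spin":-90},
    {"gripper":60,"x":-3.01,"y":-1.22,"z":0,"spin":-90},
    {"gripper":60,"x":-3.01,"y":-1.22,"z":0,"spin":-90},
    {"gripper":60,"x":-3.01,"y":-1.22,"z":0,"spin":-90},
    {"gripper":60,"x":-3.01,"y":-1.22,"z":0,"spin":-90}
  ]
}}

```text
time: 11.08
position: [499.6, 31.3, 244.7]
tool_rot: [180.0, -0.1, -179.2]
contact_force: [0.3, 0.1, 0.6]
opening: 65.3
grip_force: 0.0
```

Request:
{"name": "apply_moves", "arguments": {
  "steps": [
    {"gripper":60,"x":0,"y":0,"z":1,"spin":0},
    {"gripper":60,"x":0,"y":0,"z":2,"spin":0},
    {"gripper":60,"x":0,"y":0,"z":2.6,"spin":0},
    {"gripper":60,"x":0,"y":0,"z":2.95,"spin":0},
    {"gripper":60,"x":0,"y":0,"z":2.95,"spin":0},
    {"gripper":255,"x":0,"y":0,"z":2.95,"spin":0},
    {"gripper":255,"x":0,"y":0,"z":2.95,"spin":0},
    {"gripper":255,"x":0,"y":0,"z":2.95,"spin":0},
    {"gripper":255,"x":0,"y":0,"z":2.95,"spin":0},
    {"gripper":255,"x":0,"y":0,"z":2.95,"spin":0},
    {"gripper":255,"x":0,"y":0,"z":2.95,"spin":0},
    {"gripper":255,"x":0,"y":0,"z":2.95,"spin":0}
  ]
}}

```text
time: 12.58
position: [499.6, 32.5, 157.8]
tool_rot: [179.9, 0.1, -179.0]
contact_force: [-0.2, 5.5, 2.3]
opening: 12.8
grip_force: 59.8
```

Request:
{"name": "apply_moves", "arguments": {
  "steps": [
    {"gripper":255,"x":-0.3,"y":0,"z":0,"spin":0},
    {"gripper":255,"x":-0.7,"y":0,"z":0,"spin":0},
    {"gripper":255,"x":-1.1,"y":0,"z":0,"spin":0},
    {"gripper":255,"x":-1.5,"y":0,"z":0,"spin":0},
    {"gripper":255,"x":-1.9,"y":0,"z":0,"spin":0},
    {"gripper":255,"x":-2.2,"y":0,"z":0,"spin":0},
    {"gripper":255,"x":-2.4,"y":0,"z":0,"spin":0},
    {"gripper":255,"x":-2.55,"y":0,"z":0,"spin":0},
    {"gripper":255,"x":-2.7,"y":0,"z":0,"spin":0},
    {"gripper":255,"x":-2.85,"y":0,"z":0,"spin":0},
    {"gripper":255,"x":-2.85,"y":0,"z":0,"spin":0}
  ]
}}

```text
time: 13.95
position: [585.2, 33.5, 157.8]
tool_rot: [179.9, 0.1, -179.0]
contact_force: [-1.1, 4.3, 5.7]
opening: 12.9
grip_force: 60.3
```

Request:
{"name": "apply_moves", "arguments": {
  "steps": [
    {"gripper":255,"x":-0.06,"y":0,"z":0,"spin":0},
    {"gripper":255,"x":-0.12,"y":0,"z":0,"spin":0},
    {"gripper":255,"x":-0.17,"y":0,"z":0,"spin":0},
    {"gripper":255,"x":-0.17,"y":0,"z":0,"spin":0}
  ]
}}

```text
time: 14.45
position: [585.9, 33.6, 157.7]
tool_rot: [180.0, -0.6, -179.0]
contact_force: [-27.9, 3.3, 16.7]
opening: 12.3
grip_force: 61.8
```

The sleeve is hard against the far bracket: -28 N for only 0.7 mm of travel. I'll ease off, release and rise.

Request:
{"name": "apply_moves", "arguments": {
  "steps": [
    {"gripper":255,"x":-0.03,"y":0,"z":0,"spin":0},
    {"gripper":90,"x":-0.03,"y":0,"z":0,"spin":0},
    {"gripper":90,"x":-0.03,"y":0,"z":0,"spin":0},
    {"gripper":90,"x":-0.03,"y":0,"z":0,"spin":0},
    {"gripper":90,"x":-0.03,"y":0,"z":-1,"spin":0},
    {"gripper":90,"x":0.5,"y":0,"z":-2.5,"spin":0},
    {"gripper":90,"x":2.5,"y":0,"z":-3.5,"spin":0},
    {"gripper":90,"x":3.5,"y":0,"z":-4,"spin":0},
    {"gripper":90,"x":3.5,"y":0,"z":-4,"spin":0},
    {"gripper":90,"x":3.5,"y":0,"z":-4,"spin":0}
  ]
}}

```text
time: 15.7
position: [485.2, 31.1, 276.3]
tool_rot: [-180.0, -0.0, -179.1]
contact_force: [-0.1, 0.1, -0.4]
opening: 55.2
grip_force: 0.0
```

```bash
python3 - <<'E'
from station import sense, read_camera
import cv2,numpy as np
s=sense();print(s["time"],s["position"],s["contact_force"])
a=read_camera("top")["color"][165:265,270:370,::-1];b=read_camera("scene")["color"][185:295,255:365,::-1]
cv2.imwrite("pics/e.png",np.hstack([cv2.resize(i,(400,400),interpolation=2) for i in(a,b)]))
E
```

```text
15.7 [485.18899988  31.10500847 276.33775336] [-0.12719669  0.0916429  -0.39058031]
```

View pics/e.png

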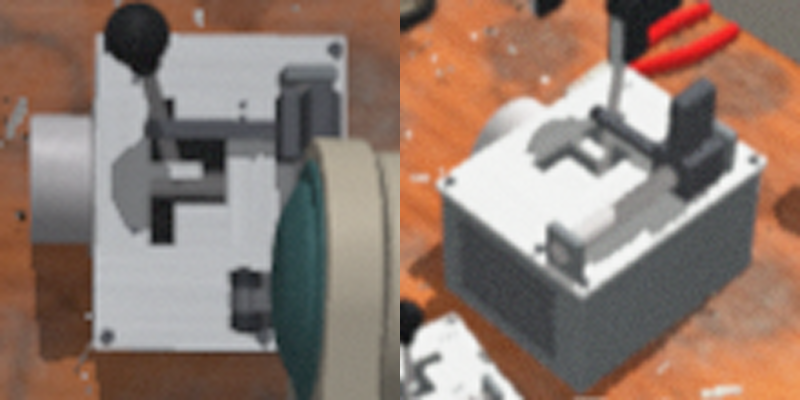

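The knob is at the far left (136,38). The sleeve sits against the far bracket (308,120), with its tongue lying behind the lever. The arm is clear, so I'm handing in.

```bash
python3 -c "
from station import arm
print(arm.job_done())"
```

```text
the job is handed in; nothing more can be done
None
```

I handed the job in at about 16 s: the last pictures show the lever at the far end of the far left leg, the locking sleeve home against the far bracket behind it, and the arm clear; the hand-in returned no verdict.

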